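# Close up the computer rack

### The arm

A 6-joint arm with a two-finger parallel gripper is mounted at the origin on the work surface. World frame = base frame: x ahead of the robot, y to its left, z up, the work surface at z = 0. Lengths are in m, angles in rad, forces in N, time in s.
With the tool pointing down it reaches from about 0.325 to 0.75 m from the base axis. Payload 7.6 kg.
Tool frame: the origin (TCP) lies at the centre of the arm's flange, where the gripper is bolted on; the fingertips stand 173 mm ahead of it and the grasp point (between the pads) lies 155 mm ahead of it; z points along the fingers, y is the line along which they close (so a half turn about z gives the same grasp; the last joint's range is limited). The gripper opens to 85 mm and grips with 20 to 120 N. Pads are 22 mm wide; open, the fingers measure 114 mm over their backs; the gripper's body (76 mm by 85 mm) begins 54 mm behind the grasp point. The pads swing forward as they close: fully open they stand 13 mm farther back than shut.
Start: joints at [1.163, 0.052, 1.401, -0, 1.689, -0.07], TCP at [0.174, 0.495, 0.405] pointing down, gripper open.
Joint ranges: [-2.9, 2.9], [-0.91, 2.17], [0.12, 2.37], [-1.06, 4.2], [0.26, 2.73], [-2.93, 2.93]. Speed limits (rad/s): [2.57, 2.57, 3.01, 3.14, 3.14, 3.14].

### API

Orientations are given as a 3x3 rotation matrix whose columns are the frame's x, y, z axes.
In Python, from bench import sensors, optics, manip gives the robot as it stands.
- The arm moves only by the shell command python3 -m crank 'ROWS' [FORCE]. ROWS is a JSON object of lists of equal length, an entry for each row: "travel": the shift along the world's x, y, z each as a share of 0.05 m, from -1 to 1, a list of three; "rot": the turn, a rotation vector about the world's x, y, z each as a share of 5 degrees, from -1 to 1, a list of three; "claw": the opening, from 0 (shut) to 1 (fully open). A call has 1 to 12 rows; each row shifts and turns the commanded pose from where the row before left it; what a row does not reach is not made up. A row lasts 1/10 s, in which the tool goes at most 50 mm and 8.59 degrees, less where a joint would pass 70% of its speed; a pose out of reach is approached as far as the arm can. A call with a number of a shift or a turn outside -1 to 1 is refused whole. A call with a gripper value outside its range is refused whole. The fingers move at their own pace and stop on an object; FORCE is the grip in N (left out, the last holds). Time passes only in rows, so rows that do not move let the fingers close. It gives the time, the measured TCP pose, the force, the opening and the grip force at its end, in the units of the state.
- sensors.read_state(): the state, without advancing time (a new reading comes with each control period).
- optics.grab_frame(name): name is "side" or "top"; returns the picture (400x640x3 uint8, blue, green, red); there is no depth.
- optics.get_calibration(name): a dict with "intrinsics" (3x3 intrinsics, pixels), "xyz" and "orientation" of the camera in the world. Camera axes: x right, y up, looking along -z (the intrinsics and any distortion apply to the point x, -y, -z); pixel columns grow to the right and rows downward; lengths in m; the calibration is good to about 2 mm. A picture is of the moment at which its call begins. get_calibration takes no time and is no camera call.
- manip.job_done(): hands the job in; it is judged then, once.
The state is a dict: "time_s": time; "q": joint angles; "dq": joint speeds; "joint_efforts": joint torques, N m; "ee_pos": TCP position; "tcp_rot": TCP orientation; "contact_force": force on the tool from outside, world axes, zero at the start; "wrist_torque": the same for the moment, N m; "grip_width": finger opening in m; "grasp_force": force on a finger pad.
Only numpy, scipy, OpenCV 4.12 (cv2) and the standard library are available. Lean on these libraries where they do the work, as an engineer would, in place of code of your own. Each camera call takes 0.05 s, during which the arm holds its last target. There are 200 camera calls.

### The job

Close up the small equipment rack: with your fingertips, push the two computer sleds that stand out of its front fully home, so that all four front plates sit level, and then swing the door shut against the rack with a push. Only push, and gently: grip nothing, pull nothing out, and leave the loose things on the bench where they lie.

Things in the scene. Friction and masses are not known exactly. Their poses are not given: they have to be found in the camera images.
- rack: low desktop rack fixed to the bench: aluminium frame, black sides, open top, 270 wide, 200 deep, 120 mm high; two carry handles on the side rails, to 146 mm high, start 81 mm behind the front. Origin: bench level, middle of the front plane. x runs front to back (inwards), y to the +y front edge where the door is hinged, z up. Four sled bays at y = 85.5, 28.5, -28.5, -85.5 mm
- door_hinge (a point): point on the door's vertical hinge axis, at the rack's front edge (x 0, y +135 mm in the rack's frame), 63 mm above the bench
- door_face (a point): point on the door's flat outer face, 150 mm from the hinge axis, 63 mm above the bench; -x is the face's outward normal, +y points to the hinge side. Clear panel in an aluminium frame, 270 mm wide from the hinge, 9 to 117 mm above the bench; outer face 20 mm outside the plane through the hinge. A steel knob, 14 mm across and 14 long, stands on it 262 mm from the hinge
- door (a joint): door angle in rad: 0 = fully shut across the front at a firm stop, pi/2 = jutting straight out (rack -x); starts 1.6 to 1.95, swung past straight so that the outer face looks to the rack's +y side. Stays where it is left; the hinge drags about 0.1 N m. It opens no further than 2.1
- sled_a (a joint): slide of sled a in m: 0 = fully home at a firm stop (plate seated on the rack's front rails), growing as it stands further out of the front; starts 20 to 70 mm out. About 2.5 N moves it and it stays where left. The four sleds are alike; which bay each is in varies
- sled_a_face (a point): point on the front face of sled a, mid-width, 68 mm above the bench; moves with the sled, axes as the rack. Plain dark steel plate, 54 mm wide, 17 to 109 mm above the bench; home, it stands 3 mm in front of the rack's front plane. A steel thumbscrew, 12 mm across and 10 long, stands on it mid-width at 33 mm above the bench; the rest is flat
- sled_b (a joint): slide of sled b in m: 0 = fully home at a firm stop (plate seated on the rack's front rails), growing as it stands further out of the front; starts 20 to 70 mm out. About 2.5 N moves it and it stays where left. The four sleds are alike; which bay each is in varies
- sled_b_face (a point): point on the front face of sled b, mid-width, 68 mm above the bench; moves with the sled, axes as the rack. Plain dark steel plate, 54 mm wide, 17 to 109 mm above the bench; home, it stands 3 mm in front of the rack's front plane. A steel thumbscrew, 12 mm across and 10 long, stands on it mid-width at 33 mm above the bench; the rest is flat
- sled_c (a joint): slide of sled c in m: 0 = fully home at a firm stop (plate seated on the rack's front rails), growing as it stands further out of the front; starts fully home. About 2.5 N moves it and it stays where left. The four sleds are alike; which bay each is in varies
- sled_c_face (a point): point on the front face of sled c, mid-width, 68 mm above the bench; moves with the sled, axes as the rack. Plain dark steel plate, 54 mm wide, 17 to 109 mm above the bench; home, it stands 3 mm in front of the rack's front plane. A steel thumbscrew, 12 mm across and 10 long, stands on it mid-width at 33 mm above the bench; the rest is flat
- sled_d (a joint): slide of sled d in m: 0 = fully home at a firm stop (plate seated on the rack's front rails), growing as it stands further out of the front; starts fully home. About 2.5 N moves it and it stays where left. The four sleds are alike; which bay each is in varies
- sled_d_face (a point): point on the front face of sled d, mid-width, 68 mm above the bench; moves with the sled, axes as the rack. Plain dark steel plate, 54 mm wide, 17 to 109 mm above the bench; home, it stands 3 mm in front of the rack's front plane. A steel thumbscrew, 12 mm across and 10 long, stands on it mid-width at 33 mm above the bench; the rest is flat
- screwdriver: bystander: loose screwdriver, red handle, 190 mm long, on the bench in front of the rack's -y side. Origin: centre of its underside
- carton: bystander: small loose white carton, 110 x 75 x 60 mm, on the bench beside the rack (-y side). Origin: centre of its underside
- bracket: bystander: loose dark U-shaped mounting bracket with two thumbscrews, 110 x 70 x 32 mm, on the bench beside the rack (+y side). Origin: centre of its underside

How it is judged:
By the outcome, as a careful person would: the job done as asked, in the order asked, and still so for the second after the job is handed in, with the robot touching nothing.
It also fails if it takes over 64 s, if anything falls off the work surface, if the arm or the gripper's body presses on something with over 40 N, if the wrist force passes 120 N, or if a joint passes its speed limit or range.

## Working session

There is one attempt and no reset: what is moved stays moved. The work goes in short steps, Python scripts to look and compute and a shell command to move; the robot and the scene stay as the last step left them, time stands still between calls to the robot, and variables do not carry over. Pictures are saved under pics/ and viewed, at most 10 in all, crops included, and the job is handed in when it is done.

```bash
mkdir -p pics; ls
python3 - <<'E'
from bench import sensors, optics
import cv2
s=sensors.read_state(); print({k:s[k] for k in('time_s','ee_pos','tcp_rot','grip_width')})
for n in('side','top'):
    cv2.imwrite(f'pics/{n}0.png',optics.grab_frame(n)); print(n,optics.get_calibration(n))
E
```

```text
pics
{'time_s': 0.0, 'ee_pos': array([0.17394716, 0.49531623, 0.40385915]), 'tcp_rot': array([[-9.43483845e-01,  3.31417936e-01, -6.20919359e-04],
       [ 3.31418503e-01,  9.43482713e-01, -1.46525041e-03],
       [ 1.00216415e-04, -1.58822425e-03, -9.99998734e-01]]), 'grip_width': 0.08541455287930662}
side {'intrinsics': array([[473.86718368,   0.        , 329.1690934 ],
       [  0.        , 473.86718368, 200.53615085],
       [  0.        ,   0.        ,   1.        ]]), 'xyz': array([0.3998295 , 0.61714947, 0.82918305]), 'orientation': array([[-0.96452733,  0.20580052, -0.1653275 ],
       [-0.26355107, -0.71489998,  0.64765644],
       [ 0.01509541,  0.66825457,  0.74377951]])}
top {'intrinsics': array([[415.94519991,   0.        , 320.56214218],
       [  0.        , 415.94519991, 211.83060321],
       [  0.        ,   0.        ,   1.        ]]), 'xyz': array([ 0.3695945 , -0.04430384,  0.98782179]), 'orientation': array([[ 0.07470831,  0.97704491, -0.19950418],
       [-0.9971984 ,  0.07394881, -0.01126639],
       [ 0.00374533,  0.19978694,  0.97983221]])}
```

View pics/side0.png

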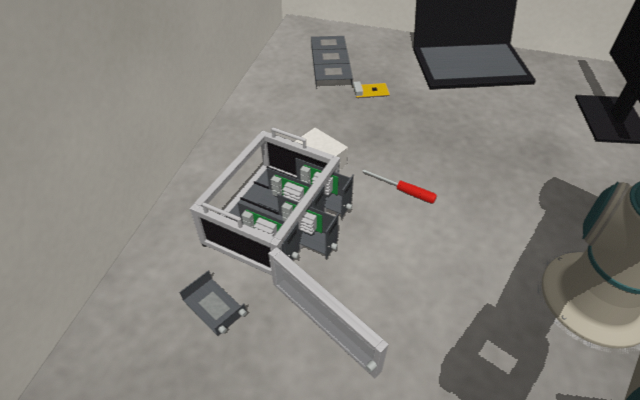

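View pics/top0.png

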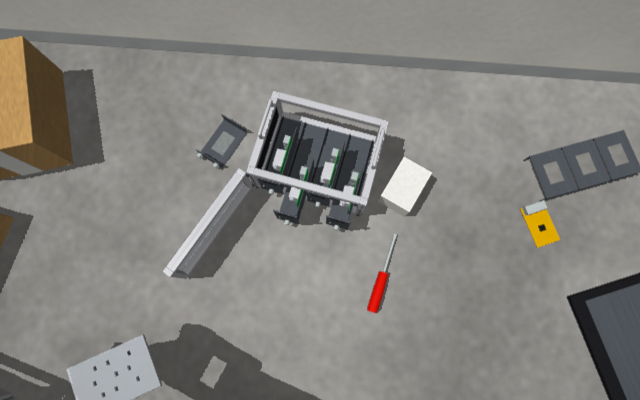

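Top view: the rack is at about (318,150), with its front rail running from (247,183) to (370,203). Sleds stand out at about (290,205) and (343,213), and the open door runs from (243,172) to (170,272). I'll zoom in for exact corners.

```bash
python3 - <<'E'
import cv2
t=cv2.imread('pics/top0.png'); cv2.imwrite('pics/t1.png',cv2.resize(t[80:280,150:410],None,fx=3,fy=3,interpolation=cv2.INTER_CUBIC)[:600])
s=cv2.imread('pics/side0.png'); cv2.imwrite('pics/s1.png',cv2.resize(s[120:320,170:430],None,fx=3,fy=3,interpolation=cv2.INTER_CUBIC)[:600])
E
cat > h.py <<'E'
import numpy as np
from bench import optics
def ray(n,u,v):
    c=optics.get_calibration(n);K=c['intrinsics']
    d=np.array([(u-K[0,2])/K[0,0],-(v-K[1,2])/K[1,1],-1.]);return c['xyz'],c['orientation']@d
def plane(n,u,v,z):
    o,d=ray(n,u,v);return o+d*(z-o[2])/d[2]
def proj(n,p):
    c=optics.get_calibration(n);K=c['intrinsics'];q=c['orientation'].T@(np.asarray(p)-c['xyz'])
    return np.array([K[0,2]+K[0,0]*q[0]/-q[2],K[1,2]+K[1,1]*q[1]/q[2]])
E
```

```text
(no output)
```

View pics/t1.png

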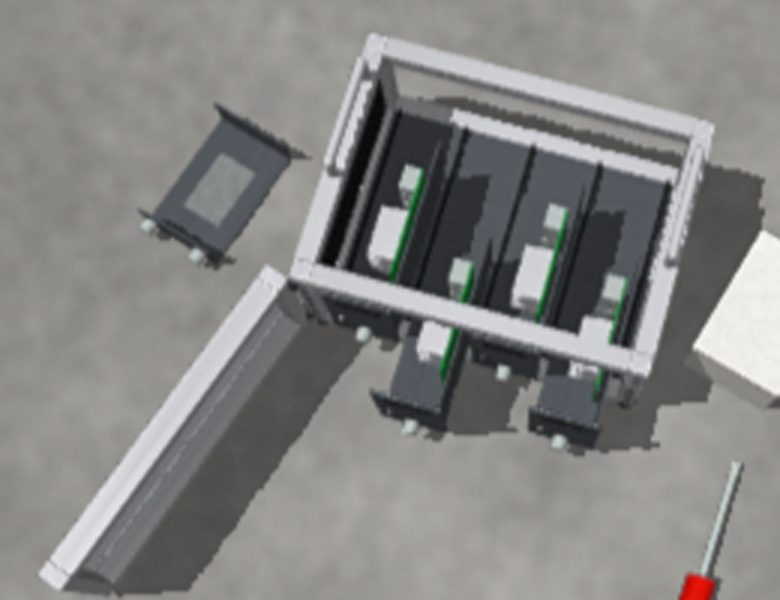

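View pics/s1.png

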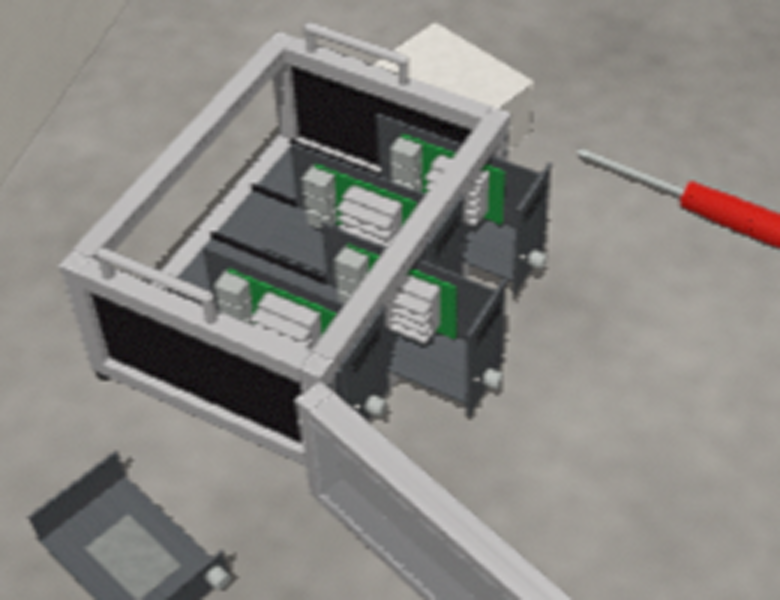

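Run:
```python
from h import *
def T(u,v,z): return plane('top',150+u/3,80+v/3,z)
def S(u,v,z): return plane('side',170+u/3,120+v/3,z)
np.set_printoptions(precision=4,suppress=True)
P={k:T(*v,.12) for k,v in dict(FL=(293,279),FR=(648,377),BR=(712,126),BL=(369,36)).items()}
Q={k:S(*v,.12) for k,v in dict(FL=(322,372),FR=(508,112),BR=(283,36),BL=(65,262)).items()}
for k in P: print(k,P[k],Q[k])
d=lambda a,b:np.linalg.norm(P[a]-P[b])
print(d('FL','FR'),d('BL','BR'),d('FL','BL'),d('FR','BR'))
# rack frame from mean of views
A={k:(P[k]+Q[k])/2 for k in P}
o=(A['FL']+A['FR'])/2; y=A['FL']-A['FR']+A['BL']-A['BR']; x=A['BL']-A['FL']+A['BR']-A['FR']
ay=np.arctan2(-y[0],y[1]);ax=np.arctan2(x[1],x[0]); print('yaw',ay,ax)
a=(ay*.27+ax*.2)/.47; c=sum(A.values())/4; R=np.array([[np.cos(a),-np.sin(a)],[np.sin(a),np.cos(a)]])
O=c[:2]-R@[.1,0]; print('O',O,o,'yaw',a)
r=lambda p:R.T@(p[:2]-O)
for n,p in dict(s2L=T(373,392,.109),s2R=T(448,417,.109),s4L=T(530,411,.109),s4R=T(600,428,.109),s2scr=T(410,427,.033),s4scr=T(559,441,.033),s4topS=S(550,163,.109),s2topS=S(505,288,.109),
  dA=T(268,268,.117),dB=T(290,285,.117),dC=T(42,573,.117),dD=T(68,590,.117)).items(): print(n,p[:2],r(p))
np.savez('rack.npz',O=O,R=R)
```

```text
FL [0.6201 0.1298 0.12  ] [0.6213 0.1308 0.12  ]
FR [ 0.567  -0.1301  0.12  ] [ 0.5696 -0.1294  0.12  ]
BR [ 0.7613 -0.1675  0.12  ] [ 0.7571 -0.1639  0.12  ]
BL [0.8139 0.0936 0.12  ] [0.8137 0.0922 0.12  ]
0.26526104343457674 0.26628826894978 0.19720349861746667 0.19782159453065554
yaw -0.2035069993685576 -0.1886819219397534
O [0.5925 0.0015] [0.5945 0.0003 0.12  ] yaw -0.19719845578183243
s2L [0.5436 0.0654] [-0.0605  0.0531]
s2R [0.5294 0.0101] [-0.0635 -0.0039]
s4L [ 0.5382 -0.0481] [-0.0435 -0.0593]
s4R [ 0.5296 -0.099 ] [-0.0419 -0.1108]
s2scr [0.5331 0.0436] [-0.0664  0.0296]
s4scr [ 0.5309 -0.0726] [-0.0459 -0.0847]
s4topS [ 0.5299 -0.0975] [-0.0419 -0.1093]
s2topS [0.5315 0.0248] [-0.0643  0.0109]
dA [0.6278 0.1494] [0.0057 0.1519]
dB [0.6163 0.132 ] [-0.0022  0.1327]
dC [0.3975 0.2801] [-0.2457  0.235 ]
dD [0.3874 0.2605] [-0.2519  0.2138]
```

```bash
cat >> h.py <<'E'
from bench import sensors
np.set_printoptions(precision=4,suppress=True)
def st():
    s=sensors.read_state();d=np.load('rack.npz');O,R=d['O'],d['R']
    M=s['tcp_rot'];r3=np.eye(3);r3[:2,:2]=R
    p=s['ee_pos'];tip=p+.173*M[:,2]
    print('t',s['time_s'],'tcp',p,'tip(rack)',R.T@(tip[:2]-O),tip[2],'F(rack)',r3.T@s['contact_force'],'q',s['q'],'w',s['grip_width'])
    print('M(rack)',(r3.T@M).tolist());return s,O,R
def to(x,y,z):
    "units of 0.05 to bring the fingertip to rack x,y, height z"
    s,O,R=st();tip=s['ee_pos']+.173*s['tcp_rot'][:,2];g=np.r_[O+R@[x,y],z]-tip;print('delta units',g/.05)
E
python3 -m crank '{"travel":[[0.42,-0.85,0],[0.42,-0.85,0],[0.42,-0.85,0],[0.42,-0.85,0],[0.42,-0.85,0],[0.42,-0.85,0],[0.42,-0.85,0],[0.42,-0.85,0],[0.42,-0.85,0],[0.42,-0.85,0],[0,0,0]],"rot":[[0,0,0.8],[0,0,0.8],[-0.2,-0.98,0],[-0.2,-0.98,0],[-0.2,-0.98,0],[-0.2,-0.98,0],[-0.2,-0.98,0],[-0.2,-0.98,0],[0,0,0],[0,0,0],[0,0,0]],"claw":[0,0,0,0,0,0,0,0,0,0,0]}'
python3 -c "
from h import *
to(-.11,.0285,.07)"
```

```text
time_s: 1.2
ee_pos: [0.3852, 0.0654, 0.4043]
tcp_rot: [[-0.848, 0.207, 0.489], [0.178, 0.978, -0.106], [-0.5, -0.003, -0.866]]
contact_force: [0.9, 0.2, -0.6]
grip_width: -0.0002
grasp_force: 0.0
t 1.2 tcp [0.3852 0.0654 0.4043] tip(rack) [-0.1293  0.0207] 0.2544429951859455 F(rack) [ 0.8699  0.3676 -0.5905] q [ 0.1183 -0.4943  1.8938 -0.1725  1.247  -1.2315] w -0.00016189215346819224
M(rack) [[-0.866077416839352, 0.010942781137474291, 0.4997901195320416], [0.008026462746697448, 0.9999359102934429, -0.007984434945536046], [-0.4998454600540561, -0.002903592016960315, -0.8661097420169963]]
delta units [ 0.4095  0.0775 -3.6889]
```

```bash
python3 -m crank '{"travel":[[0.08,0.02,-0.92],[0.08,0.02,-0.92],[0.07,0.02,-0.92],[0.07,0.02,-0.92],[0,0,0]],"rot":[[0,0,0],[0,0,0],[0,0,0],[0,0,0],[0,0,0]],"claw":[0,0,0,0,0]}'
python3 -m crank '{"travel":[[0.196,-0.039,0],[0.196,-0.039,0],[0.196,-0.039,0],[0.196,-0.039,0],[0.196,-0.039,0],[0.196,-0.039,0]],"rot":[[0,0,0],[0,0,0],[0,0,0],[0,0,0],[0,0,0],[0,0,0]],"claw":[0,0,0,0,0,0]}'
python3 -c "
from h import *
to(-.0125,.0285,.07)
import cv2
i=optics.grab_frame('side');cv2.imwrite('pics/s2.png',cv2.resize(i[100:320,170:430],None,fx=2.6,fy=2.6))"
```

```text
time_s: 1.7
ee_pos: [0.3964, 0.0746, 0.2141]
tcp_rot: [[-0.856, 0.197, 0.478], [0.169, 0.98, -0.101], [-0.488, -0.006, -0.873]]
contact_force: [-0.3, -0.7, 0.2]
grip_width: 0.0
grasp_force: 0.0
time_s: 2.3
ee_pos: [0.4585, 0.0626, 0.2213]
tcp_rot: [[-0.849, 0.197, 0.49], [0.17, 0.98, -0.1], [-0.5, -0.001, -0.866]]
contact_force: [-3.6, 1.1, 3.4]
grip_width: 0.0002
grasp_force: 2.0
t 2.3 tcp [0.4585 0.0626 0.2213] tip(rack) [-0.0568  0.0334] 0.07150973352994125 F(rack) [-3.7078  0.3981  3.4156] q [ 0.089  -0.0964  1.9573 -0.2035  0.7855 -1.1759] w 0.00021753314208943335
M(rack) [[-0.86589148193366, 0.0012951580427094148, 0.5002302110832314], [0.0005010018248039597, 0.9999983920400617, -0.0017218926976661389], [-0.5002316368562681, -0.0012403559711381608, -0.8658907384913892]]
delta units [ 0.8488 -0.2696 -0.0302]
```

View pics/s2.png

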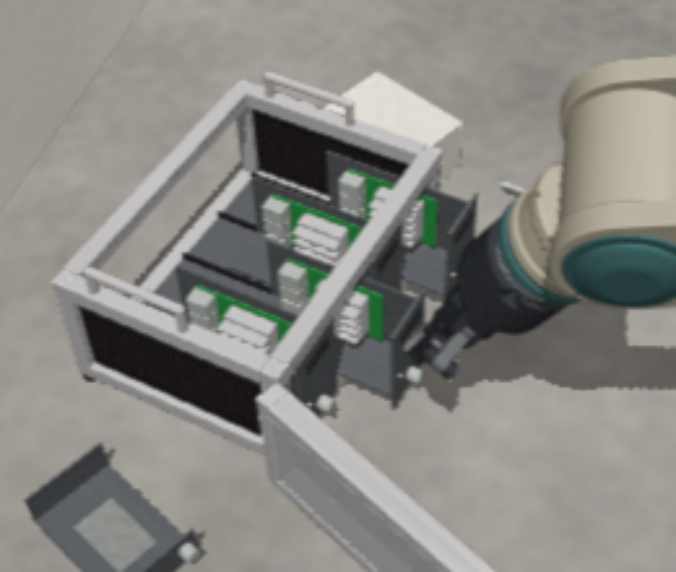

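The shut fingertips are on the middle sled's plate at about (420,350), above the thumbscrew, and the sled is moving at about 3.7 N. I'll keep pushing.

```bash
python3 -m crank '{"travel":[[0.15,-0.045,0],[0.15,-0.045,0],[0.15,-0.045,0],[0.14,-0.045,0],[0.08,-0.02,0],[0,0,0]],"rot":[[0,0,0],[0,0,0],[0,0,0],[0,0,0],[0,0,0],[0,0,0]],"claw":[0,0,0,0,0,0]}'
python3 -c "
from h import *
to(-.0125,.0285,.07)"
```

```text
time_s: 2.95
ee_pos: [0.4918, 0.0523, 0.2207]
tcp_rot: [[-0.849, 0.198, 0.49], [0.17, 0.98, -0.101], [-0.5, -0.002, -0.866]]
contact_force: [0.7, -1.3, 1.0]
grip_width: 0.0001
grasp_force: 0.0
t 2.95 tcp [0.4918 0.0523 0.2207] tip(rack) [-0.0221  0.0296] 0.07089690314970395 F(rack) [ 0.9424 -1.1665  1.0143] q [ 0.0593 -0.004   1.87   -0.1861  0.775  -1.2133] w 6.577652334103165e-05
M(rack) [[-0.8657702904867138, 0.0017164517615447287, 0.5004386654765012], [0.0004993382054301302, 0.9999965831053189, -0.00256601618146487], [-0.5004413599732818, -0.001971692429673546, -0.8657681893307556]]
delta units [ 0.184  -0.0597 -0.0179]
```

```bash
for i in 1; do python3 -m crank '{"travel":[[0.04,-0.008,0],[0.04,-0.008,0],[0.04,-0.008,0],[0.04,-0.008,0]],"rot":[[0,0,0],[0,0,0],[0,0,0],[0,0,0]],"claw":[0,0,0,0]}' | egrep 'pos|force'; done
python3 -m crank '{"travel":[[0.04,-0.008,0]],"rot":[[0,0,0]],"claw":[0]}' | egrep 'pos|contact'
python3 -m crank '{"travel":[[0.04,-0.008,0]],"rot":[[0,0,0]],"claw":[0]}' | egrep 'pos|contact'
```

```text
ee_pos: [0.4993, 0.0509, 0.2208]
contact_force: [-2.9, -1.3, 0.9]
grasp_force: 1.4
ee_pos: [0.5014, 0.0505, 0.2207]
contact_force: [-3.9, -1.1, 0.9]
ee_pos: [0.5034, 0.0501, 0.2207]
contact_force: [-3.2, -2.4, 0.6]
```

```bash
python3 -m crank '{"travel":[[0.04,-0.008,0]],"rot":[[0,0,0]],"claw":[0]}' | egrep 'pos|contact'
python3 -m crank '{"travel":[[0.04,-0.008,0]],"rot":[[0,0,0]],"claw":[0]}' | egrep 'pos|contact'
python3 -c "
from h import *
st()
import cv2
i=optics.grab_frame('top');cv2.imwrite('pics/t3.png',cv2.resize(i[130:260,230:390],None,fx=4,fy=4,interpolation=cv2.INTER_CUBIC))"
```

```text
ee_pos: [0.5054, 0.0497, 0.2207]
contact_force: [-3.2, -1.9, 0.9]
ee_pos: [0.5068, 0.0496, 0.2206]
contact_force: [-32.8, 2.8, 20.5]
t 3.75 tcp [0.5068 0.0496 0.2206] tip(rack) [-0.0074  0.0299] 0.07050709315447515 F(rack) [-32.7381  -3.7045  20.5213] q [ 0.0512  0.0376  1.8276 -0.1787  0.7782 -1.2257] w 0.0004035271198958409
M(rack) [[-0.8677175497169809, 0.0017371799744708104, 0.49705456050507674], [0.0004749621610370052, 0.9999963339938563, -0.0026657850237378185], [-0.49705736924836363, -0.0020770663406592623, -0.8677151937538677]]
```

```bash
python3 -m crank '{"travel":[[-0.4,0.08,0],[-0.4,0.08,0],[-0.4,0.08,0],[-0.4,0.08,0],[-0.11,-0.57,0],[-0.11,-0.57,0],[-0.11,-0.57,0],[-0.11,-0.57,0],[0,0,0]],"rot":[[0,0,0],[0,0,0],[0,0,0],[0,0,0],[0,0,0],[0,0,0],[0,0,0],[0,0,0],[0,0,0]],"claw":[0,0,0,0,0,0,0,0,0]}' | egrep 'pos|contact'
python3 -c "
from h import *
to(-.02,-.0855,.07)
import cv2
i=optics.grab_frame('top');cv2.imwrite('pics/t4.png',cv2.resize(i[130:260,230:390],None,fx=4,fy=4,interpolation=cv2.INTER_CUBIC))"
```

```text
ee_pos: [0.4052, -0.0508, 0.2214]
contact_force: [-0.2, 0.8, -0.1]
t 4.7 tcp [ 0.4052 -0.0508  0.2214] tip(rack) [-0.0865 -0.0886] 0.07177906780557264 F(rack) [-0.3026  0.7418 -0.0751] q [-0.2166 -0.2831  2.1164  0.0083  0.7821 -1.5902] w 0.00043695043888128653
M(rack) [[-0.8647373737401848, 0.004733295425983225, 0.5022020214727717], [0.0032030614886605674, 0.9999872274832432, -0.003909637767879544], [-0.5022141125596011, -0.001772225941164656, -0.8647414899038821]]
delta units [ 1.3159 -0.1994 -0.0356]
```

View pics/t4.png

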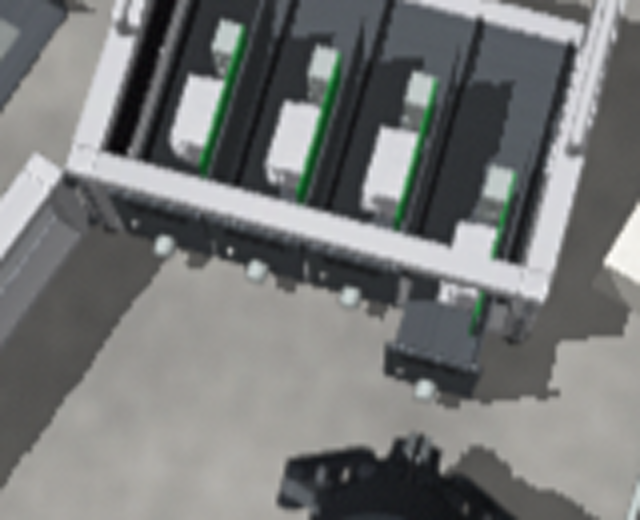

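Three plates are now level: their thumbscrews at (164,245), (256,271) and (350,297) lie on one line, evenly spaced. The fingertips stand in front of the last sled, whose screw is at (425,390).

```bash
python3 -m crank '{"travel":[[0.15,-0.02,0],[0.15,-0.02,0],[0.15,-0.02,0],[0.15,-0.02,0],[0.15,-0.02,0],[0.15,-0.02,0],[0.15,-0.025,0],[0.15,-0.025,0],[0.1,-0.02,0],[0,0,0]],"rot":[[0,0,0],[0,0,0],[0,0,0],[0,0,0],[0,0,0],[0,0,0],[0,0,0],[0,0,0],[0,0,0],[0,0,0]],"claw":[0,0,0,0,0,0,0,0,0,0]}' | egrep 'pos|contact'
python3 -m crank '{"travel":[[0.04,-0.008,0],[0.04,-0.008,0],[0.02,-0.004,0]],"rot":[[0,0,0],[0,0,0],[0,0,0]],"claw":[0,0,0]}' | egrep 'pos|contact'
python3 -c "
from h import *
to(-.0085,-.0855,.07)"
```

```text
ee_pos: [0.4708, -0.0581, 0.2207]
contact_force: [-0.6, 0.0, 1.3]
ee_pos: [0.4753, -0.059, 0.2207]
contact_force: [-3.4, 0.1, 0.1]
t 6.05 tcp [ 0.4753 -0.059   0.2207] tip(rack) [-0.0166 -0.0826] 0.07087996281960651 F(rack) [-3.3337 -0.6115  0.0888] q [-0.2006 -0.0568  1.9214 -0.0001  0.7534 -1.5732] w -8.74177253990465e-05
M(rack) [[-0.8660536182589481, 0.0012879324721341557, 0.49994946897714676], [0.0004514725875355674, 0.9999982887898053, -0.0017940429101086833], [-0.49995092406463926, -0.0013280238732153024, -0.8660527177253736]]
delta units [ 0.1467 -0.0884 -0.0176]
```

```bash
python3 -m crank '{"travel":[[0.03,-0.006,0],[0.03,-0.006,0],[0.03,-0.006,0],[0.02,-0.004,0]],"rot":[[0,0,0],[0,0,0],[0,0,0],[0,0,0]],"claw":[0,0,0,0]}' | egrep 'pos|contact'
python3 -m crank '{"travel":[[0.02,-0.004,0],[0.02,-0.004,0]],"rot":[[0,0,0],[0,0,0]],"claw":[0,0]}' | egrep 'pos|contact'
python3 -m crank '{"travel":[[0.02,-0.004,0]],"rot":[[0,0,0]],"claw":[0]}' | egrep 'pos|contact'
```

```text
ee_pos: [0.4809, -0.0601, 0.2207]
contact_force: [-3.0, 0.6, 0.4]
ee_pos: [0.4828, -0.0605, 0.2207]
contact_force: [-2.5, 2.0, 0.3]
ee_pos: [0.4836, -0.0607, 0.2206]
contact_force: [-13.5, 3.4, 7.3]
```

```bash
python3 -m crank '{"travel":[[0.015,-0.003,0]],"rot":[[0,0,0]],"claw":[0]}' | egrep 'pos|contact'
python3 -m crank '{"travel":[[-0.4,0.08,0],[-0.4,0.08,0],[-0.4,0.08,0],[-0.4,0.08,0.2],[0,0,0.8],[0,0,0.8],[0,0,0.8],[0,0,0]],"rot":[[0,0,0],[0,0,0],[0,0,0],[0,0,0],[0.2,0.98,0],[0.2,0.98,0],[0.2,0.98,0],[0,0,0]],"claw":[0,0,0,0,0,0,0,0]}' | egrep 'pos|contact'
python3 -c "
from h import *
to(-.143,.245,.22)
import cv2
i=optics.grab_frame('top');cv2.imwrite('pics/t5.png',cv2.resize(i[130:280,150:390],None,fx=3,fy=3,interpolation=cv2.INTER_CUBIC))"
```

```text
ee_pos: [0.4841, -0.0608, 0.2207]
contact_force: [-20.4, 3.2, 12.7]
ee_pos: [0.4056, -0.0452, 0.3575]
contact_force: [-0.4, 0.0, 0.7]
t 7.65 tcp [ 0.4056 -0.0452  0.3575] tip(rack) [-0.1276 -0.0826] 0.1908868243346017 F(rack) [-0.4024 -0.0605  0.7454] q [-0.2015 -0.3591  1.8698  0.      1.3588 -1.574 ] w -9.560549731268344e-05
M(rack) [[-0.963217173831604, 0.0011850142239370881, 0.2687215506377315], [0.0009141737730621353, 0.999998940283029, -0.0011330132970536766], [-0.26872260850581675, -0.0008456796720520712, -0.9632172364029424]]
delta units [0.9822 6.4854 0.5823]
```

View pics/t5.png

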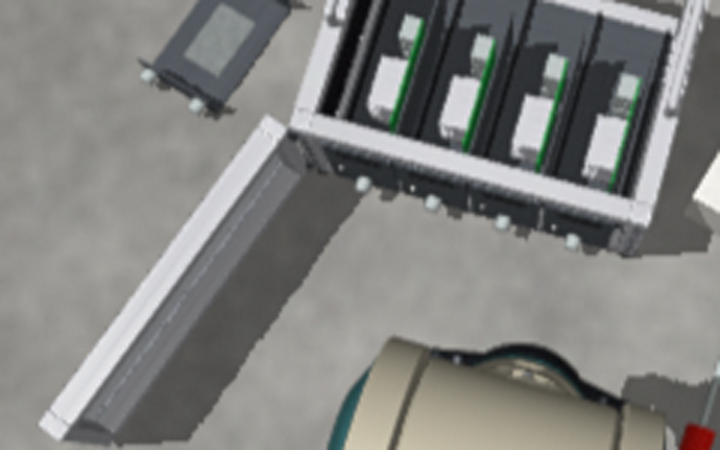

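All four plates are level and the door hasn't moved. Next I'll straighten the tool and carry it over the door to its outer side.

```bash
python3 -m crank '{"travel":[[0.24,0.79,0.15],[0.24,0.79,0.15],[0.24,0.79,0.15],[0.24,0.79,0.15],[0.24,0.79,0.1],[0.24,0.79,0],[0.24,0.79,0],[0.24,0.79,0],[0,0,0]],"rot":[[0.2,0.98,0],[0.2,0.98,0],[0.2,0.98,0],[0,0,0],[0,0,0],[0,0,0],[0,0,0],[0,0,0],[0,0,0]],"claw":[0,0,0,0,0,0,0,0,0]}' | egrep 'pos|contact'
python3 - <<'E'
from h import *
to(-.143,.245,.065)
s,O,R=st()
pts=lambda a,r=.17,h=.013:np.array([-r*np.sin(a)-(.02+h)*np.cos(a),.135-r*np.cos(a)+(.02+h)*np.sin(a)])
prev=np.array([-.143,.245])
for k,a in enumerate([1.884]+list(np.arange(1.8,-.01,-.1))):
    w=R@(pts(a)-prev)/.05;prev=pts(a);print(round(a,2),pts(a),w.round(3))
E
```

```text
ee_pos: [0.5009, 0.2748, 0.3826]
contact_force: [0.5, -0.3, -0.4]
t 8.6 tcp [0.5009 0.2748 0.3826] tip(rack) [-0.1438  0.2499] 0.20958570553892727 F(rack) [ 0.532  -0.1831 -0.393 ] q [ 0.4369  0.1906  1.2945  0.001   1.6588 -0.9396] w 8.434258048752914e-05
M(rack) [[-0.9999923990773707, -0.003060340761182318, -0.0024158025395790727], [-0.003059160872558093, 0.9999951997491465, -0.0004919485953388784], [0.002417296473459599, -0.00048455452747074807, -0.9999969609377167]]
delta units [-0.0047 -0.0999 -2.8917]
t 8.6 tcp [0.5009 0.2748 0.3826] tip(rack) [-0.1438  0.2499] 0.20958570553892727 F(rack) [ 0.532  -0.1831 -0.393 ] q [ 0.4369  0.1906  1.2945  0.001   1.6588 -0.9396] w 8.434258048752914e-05
M(rack) [[-0.9999923990773707, -0.003060340761182318, -0.0024158025395790727], [-0.003059160872558093, 0.9999951997491465, -0.0004919485953388784], [0.002417296473459599, -0.00048455452747074807, -0.9999969609377167]]
1.88 [-0.1516  0.2188] [-0.271 -0.481]
1.8 [-0.1581  0.2058] [-0.178 -0.23 ]
1.7 [-0.1643  0.1896] [-0.186 -0.292]
1.6 [-0.169   0.1729] [-0.156 -0.309]
1.5 [-0.1719  0.1559] [-0.125 -0.323]
1.4 [-0.1731  0.1386] [-0.092 -0.334]
1.3 [-0.1726  0.1213] [-0.058 -0.341]
1.2 [-0.1704  0.1042] [-0.024 -0.345]
1.1 [-0.1665  0.0873] [ 0.011 -0.346]
1.0 [-0.1609  0.0709] [ 0.046 -0.343]
0.9 [-0.1537  0.0552] [ 0.08  -0.337]
0.8 [-0.1449  0.0402] [ 0.113 -0.327]
0.7 [-0.1348  0.0262] [ 0.145 -0.314]
0.6 [-0.1232  0.0133] [ 0.176 -0.298]
0.5 [-0.1105  0.0016] [ 0.204 -0.279]
0.4 [-0.0966 -0.0087] [ 0.231 -0.258]
0.3 [-0.0818 -0.0177] [ 0.256 -0.233]
0.2 [-0.0661 -0.0251] [ 0.278 -0.206]
0.1 [-0.0498 -0.0309] [ 0.297 -0.178]
-0.0 [-0.033 -0.035] [ 0.313 -0.147]
```

```bash
python3 -m crank '{"travel":[[0,-0.02,-0.72],[0,-0.02,-0.72],[0,-0.02,-0.72],[0,-0.02,-0.72],[0,0,0],[-0.07,-0.13,0],[-0.07,-0.13,0],[-0.07,-0.12,0],[-0.06,-0.1,0],[-0.09,-0.12,0],[-0.09,-0.11,0]],"rot":[[0,0,0],[0,0,0],[0,0,0],[0,0,0],[0,0,0],[0,0,0],[0,0,0],[0,0,0],[0,0,0],[0,0,0],[0,0,0]],"claw":[0,0,0,0,0,0,0,0,0,0,0]}' | egrep 'pos|contact'
python3 -m crank '{"travel":[[-0.09,-0.15,0],[-0.09,-0.15,0],[-0.08,-0.15,0],[-0.08,-0.16,0],[-0.06,-0.16,0],[-0.06,-0.16,0]],"rot":[[0,0,0],[0,0,0],[0,0,0],[0,0,0],[0,0,0],[0,0,0]],"claw":[0,0,0,0,0,0]}' | egrep 'pos|contact'
python3 -c "
from h import *
st()
import cv2
i=optics.grab_frame('side');cv2.imwrite('pics/s6.png',cv2.resize(i[120:400,150:470],None,fx=2,fy=2))"
```

```text
ee_pos: [0.4777, 0.2311, 0.2423]
contact_force: [0.9, 1.4, 0.5]
ee_pos: [0.4547, 0.1844, 0.2417]
contact_force: [0.2, 0.7, 1.0]
t 10.3 tcp [0.4547 0.1844 0.2417] tip(rack) [-0.1709  0.1524] 0.0686960499775971 F(rack) [0.0587 0.7009 0.9715] q [ 0.3099  0.0773  1.7084  0.0001  1.3559 -1.0627] w 2.037183805580423e-05
M(rack) [[-0.9999994634740528, 0.0010352284203850994, -3.679299073139735e-05], [0.0010352262714271182, 0.999999462449152, 5.8377852291541894e-05], [3.685340536509023e-05, 5.8339731899686865e-05, -0.9999999976191509]]
```

View pics/s6.png

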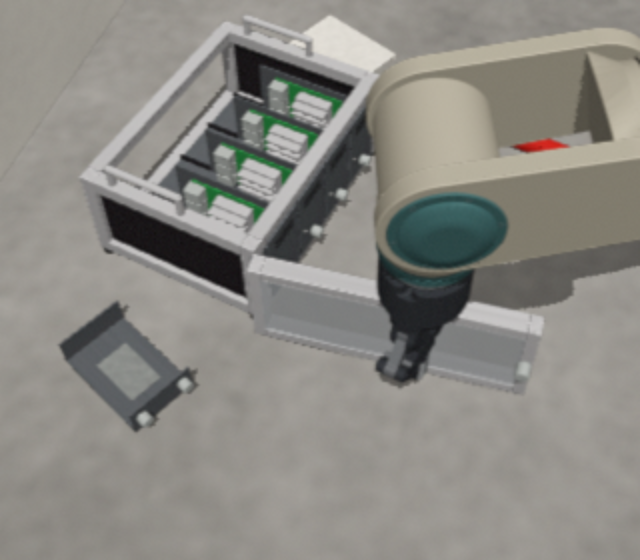

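The fingertips, at about (400,375), are on the door's outer face and swinging it; it now juts roughly straight out. I'll continue along the arc.

```bash
python3 -m crank '{"travel":[[-0.04,-0.16,0],[-0.04,-0.16,0],[-0.03,-0.17,0],[-0.03,-0.17,0],[-0.01,-0.17,0],[-0.01,-0.17,0],[0.01,-0.17,0],[0.01,-0.17,0],[0.02,-0.17,0],[0.02,-0.17,0],[0.04,-0.17,0],[0.04,-0.17,0]],"rot":[[0,0,0],[0,0,0],[0,0,0],[0,0,0],[0,0,0],[0,0,0],[0,0,0],[0,0,0],[0,0,0],[0,0,0],[0,0,0],[0,0,0]],"claw":[0,0,0,0,0,0,0,0,0,0,0,0]}' | egrep 'pos|contact'
python3 -m crank '{"travel":[[0.06,-0.16,0],[0.06,-0.16,0],[0.07,-0.16,0],[0.07,-0.16,0],[0.09,-0.15,0],[0.09,-0.15,0],[0.1,-0.14,0],[0.1,-0.14,0]],"rot":[[0,0,0],[0,0,0],[0,0,0],[0,0,0],[0,0,0],[0,0,0],[0,0,0],[0,0,0]],"claw":[0,0,0,0,0,0,0,0]}' | egrep 'pos|contact'
python3 -c "
from h import *
to(-.0818,-.0177,.069)"
```

```text
ee_pos: [0.4542, 0.0834, 0.2417]
contact_force: [-1.3, 0.7, -0.0]
ee_pos: [0.4865, 0.0225, 0.2417]
contact_force: [-1.6, 0.8, -0.0]
t 12.35 tcp [0.4865 0.0225 0.2417] tip(rack) [-0.1081 -0.0002] 0.0686872636492726 F(rack) [-1.7477  0.4241 -0.0248] q [-0.0297  0.067   1.7193  0.0001  1.3554 -1.4023] w -0.0002486230509996482
M(rack) [[-0.9999994800982368, 0.0010159162297794396, -8.784913207496637e-05], [0.0010159090289625214, 0.9999994806044353, 8.197380285288522e-05], [8.793236496323873e-05, 8.188451350810056e-05, -0.9999999927814128]]
delta units [ 0.4466 -0.4464  0.0063]
```

```bash
python3 -m crank '{"travel":[[0.15,-0.15,0],[0.15,-0.15,0],[0.15,-0.15,0],[0.14,-0.1,0],[0.14,-0.1,0],[0.15,-0.09,0],[0.15,-0.09,0],[0.1,-0.04,0],[0,0,0]],"rot":[[0,0,0],[0,0,0],[0,0,0],[0,0,0],[0,0,0],[0,0,0],[0,0,0],[0,0,0],[0,0,0]],"claw":[0,0,0,0,0,0,0,0,0]}' | egrep 'pos|contact'
python3 -c "
from h import *
to(-.033,-.035,.069)"
python3 -m crank '{"travel":[[0.04,-0.01,0],[0.04,-0.01,0],[0.04,-0.01,0]],"rot":[[0,0,0],[0,0,0],[0,0,0]],"claw":[0,0,0]}' | egrep 'pos|contact'
```

```text
ee_pos: [0.5431, -0.0207, 0.2417]
contact_force: [-0.6, 0.2, -0.4]
t 13.25 tcp [ 0.5431 -0.0207  0.2417] tip(rack) [-0.044  -0.0314] 0.06871224891071845 F(rack) [-0.6726  0.0551 -0.3986] q [-0.106   0.2194  1.5503  0.      1.3716 -1.4784] w -0.00014241663367643907
M(rack) [[-0.9999991566912462, 0.0012535242116658676, 0.0003395494765363617], [0.0012535495330676261, 0.9999992115409524, 7.437097294943254e-05], [-0.0003394559830003032, 7.47965523195115e-05, -0.999999939587554]]
delta units [ 0.2021 -0.1132  0.0058]
ee_pos: [0.5485, -0.0218, 0.2417]
contact_force: [-1.5, 0.5, 0.1]
```

```bash
python3 -m crank '{"travel":[[0.03,-0.006,0],[0.03,-0.006,0],[0.02,-0.004,0]],"rot":[[0,0,0],[0,0,0],[0,0,0]],"claw":[0,0,0]}' | egrep 'pos|contact'
python3 -m crank '{"travel":[[0.02,-0.004,0],[0.02,-0.004,0]],"rot":[[0,0,0],[0,0,0]],"claw":[0,0]}' | egrep 'pos|contact'
python3 -m crank '{"travel":[[0.02,-0.004,0],[0.02,-0.004,0]],"rot":[[0,0,0],[0,0,0]],"claw":[0,0]}' | egrep 'pos|contact'
```

```text
ee_pos: [0.5526, -0.0227, 0.2417]
contact_force: [-1.9, -1.0, 0.4]
ee_pos: [0.5546, -0.0231, 0.2417]
contact_force: [-1.0, -0.4, 0.7]
ee_pos: [0.5563, -0.0234, 0.2416]
contact_force: [-6.9, 1.7, 3.5]
```

```bash
python3 -m crank '{"travel":[[0.015,-0.003,0],[0.01,-0.002,0]],"rot":[[0,0,0],[0,0,0]],"claw":[0,0]}' | egrep 'pos|contact'
python3 -m crank '{"travel":[[-0.2,0.04,0],[-0.4,0.08,0],[-0.4,0.08,0],[-0.4,0.08,0.3],[0,0,0.8],[-0.4,0.3,0.8],[-0.6,0.3,0.8],[0,0,0]],"rot":[[0,0,0],[0,0,0],[0,0,0],[0,0,0],[0,0,0],[0,0,0],[0,0,0],[0,0,0]],"claw":[0,0,0,0,0,0,0,0]}' | egrep 'pos|contact'
python3 -c "
from h import *
import cv2
i=optics.grab_frame('top');cv2.imwrite('pics/t7.png',cv2.resize(i[80:280,170:440],None,fx=2.9,fy=2.9,interpolation=cv2.INTER_CUBIC))
i=optics.grab_frame('side');cv2.imwrite('pics/s7.png',cv2.resize(i[120:320,150:450],None,fx=2.6,fy=2.6,interpolation=cv2.INTER_CUBIC))"
```

```text
ee_pos: [0.5569, -0.0235, 0.2413]
contact_force: [-13.5, 1.9, 6.3]
ee_pos: [0.4377, 0.0207, 0.3817]
contact_force: [0.9, 1.0, 1.1]
```

View pics/t7.png

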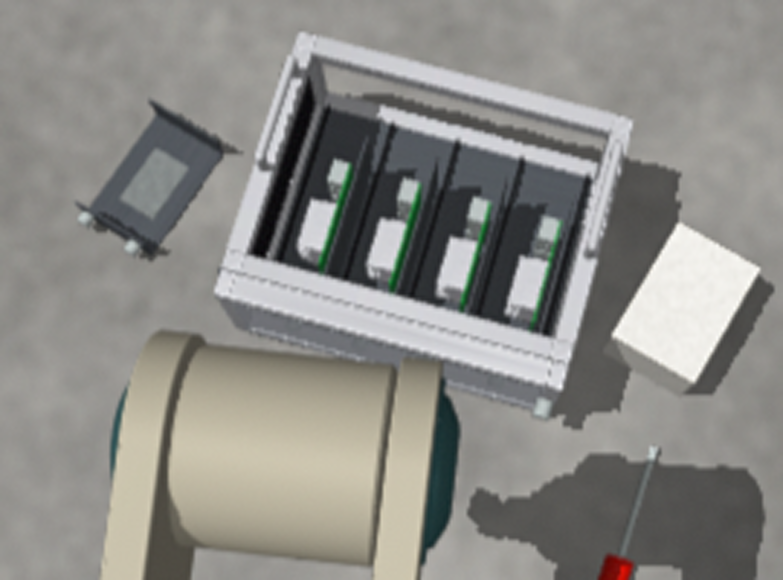

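View pics/s7.png

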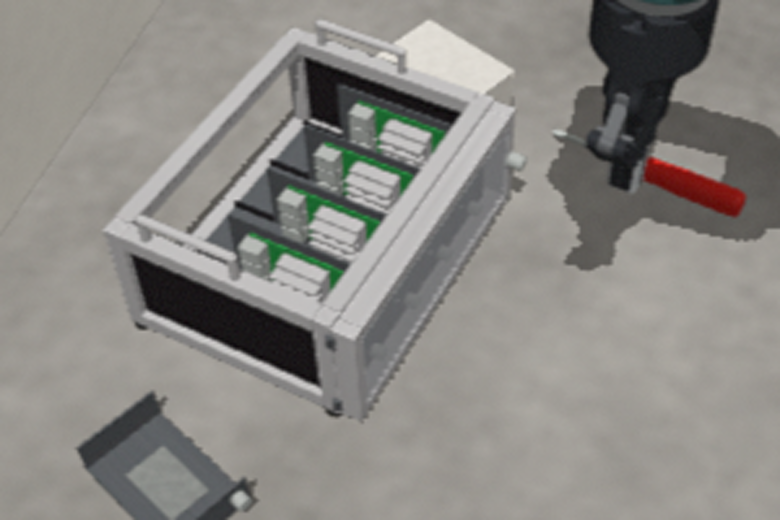

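The door lies flat along the rack front with an even seam from (225,265) to (565,350) in the top view. All four sled boards line up, and the loose things are where they were. The robot touches nothing, so I'm handing the job in.

```bash
python3 -c "
from bench import manip
print(manip.job_done())"
```

```text
the job is handed in; nothing more can be done
None
```

I pushed both standing-out sleds home against their stops, then swung the door shut against its stop and handed the job in. In the last pictures the sleds line up, the door is flush, and the loose things haven't moved; contact force peaked at about 39 N, when the first sled met its stop.

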